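Park the thick roller at the top of its gutter

ROBOT

A 7-joint arm with a two-finger parallel gripper is mounted at the origin on a cart in front of the work surface, level with it; the furniture and walls round the work are solid. World frame = base frame: x ahead of the robot, y to its left, z up, the work surface at z = 0. Lengths are in m, angles in rad, forces in N, time in s.
With the tool pointing down it reaches from about 0.4 to 0.875 m from the base axis. Payload 19.3 kg.
Tool frame: the origin (TCP) lies midway between the tips of the shut fingers; the grasp point (between the pads) lies 19 mm behind it (bot.pinch_z is the distance from the TCP to the grasp point, in m); z points along the fingers, y is the direction in which the jaws open and shut (so a half turn about z gives the same grasp; the last joint's range is limited). The gripper opens to 85 mm and grips with 20 to 120 N. Pads are 22 mm wide; open, the fingers measure 114 mm over their backs; the gripper's body (76 mm by 85 mm) begins 54 mm behind the grasp point. The pads swing forward as they close: fully open they stand 13 mm farther back than shut.
Start: joints at [-1.361, 0.521, -0.036, 1.599, 0.021, 1.021, -0.113], TCP at [0.173, 0.601, 0.231] pointing down, gripper open.
Joint ranges: [-2.91, 2.91], [-0.3, 2.13], [-1.5, 1.42], [0.17, 2.43], [-1.26, 4.41], [0.16, 1.93], [-2.52, 2.52]. Speed limits (rad/s): [1.89, 1.89, 2.39, 2.39, 3.01, 3.01, 3.01].

INTERFACE

Orientations are given as [roll, pitch, yaw] about the fixed x, y, z axes, in that order (R = Rz(yaw) Ry(pitch) Rx(roll)).
In Python, from workcell import bot gives the robot as it stands. The module is installed in compiled form; this text tells all that it offers.
- The arm moves only by the tool move_arm, never from a script. Its argument "moves" is text: rows parted by semicolons, each of 4 numbers parted by spaces: the shift along the tool's x, y, z in mm, then the turn about the tool's z in rad. In form: dx dy dz yaw; .... A call has exactly 10 rows; each row is the pose to reach, as a shift and turn from the pose commanded when the call began, along the tool's axes at that moment; what a row does not reach only later rows make up. A row lasts 1/12 s, in which the tool goes at most 41.7 mm and 7.16 degrees, less where a joint would pass 70% of its speed; a pose out of reach is approached as far as the arm can. A call with a gripper value outside its range is refused whole. "grip" is the opening, from 0 (shut) to 1 (fully open), set as the call begins (left out, the last holds). The fingers move at their own pace and stop on an object; "grip_force" is the grip in N (left out, the last holds). Time passes only in rows, so rows that repeat a pose let the fingers close, or fill a call up. It gives the time, the measured TCP pose, the force and the opening at its end, in the units of the state.
- bot.observe(): the state, without advancing time (a new reading comes with each control period).
- bot.grab_frame(name): name is "scene" or "top"; returns a dict with "frame" (420x560x3 uint8, red, green, blue), "z_map" (420x560 float32, m along the optical axis (not along the pixel's ray), 0 where there is no reading), "K" (3x3 intrinsics, pixels), "dist" ([k1, k2, p1, p2, k3] as OpenCV has them; the pictures are not rectified), "eye" and "attitude" of the camera in the world. Camera axes: x right, y up, looking along -z (the intrinsics and any distortion apply to the point x, -y, -z); pixel columns grow to the right and rows downward; lengths in m; the calibration is good to about 2 mm. A picture is of the moment at which its call begins.
- bot.job_done(): hands the job in, once; it reports no verdict.
Trained networks look in a picture, given as the dict that the camera call returned (one of the last four; its "shot" number tells which), for a name from the list of things; names that differ only in an ending like _2 or _b are one class to them, and where a whole thing is asked for, a point or a joint stands for the part that bears it (a point fixed in the world has none). Each returns a list of dicts, best first, with "conf" (0 to 1); they miss things now and then, are a little off and sometimes report something else, mostly with a low value. They report only what shows in the picture. A call takes as long as a camera call.
- bot.search_frame(picture, label): "at" ([column, row] in pixels, amid what is visible of it).
- bot.pinpoint(picture, label): "at" ([column, row] in pixels: a listed point, or the origin of a listed thing).
The state is a dict: "clock": time; "qpos": joint angles; "qd": joint speeds; "joint_efforts": joint torques, N m; "position": TCP position; "tool_rot": TCP orientation; "force": force on the tool from outside, world axes, zero at the start; "moment": the same for the moment, N m; "grip_width": finger opening in m.
Only numpy, scipy, OpenCV 4.12 (cv2) and the standard library are available. Lean on these libraries where they do the work, as an engineer would, in place of code of your own. Each camera call takes 0.05 s, during which the arm holds its last target. There are 200 camera calls.

TASK

Two spare ink-roller cores, one thick and one thin, lie at the low ends of two sloped gutters. With the fingertips, push the thick roller up its gutter and over the crest until it settles in the dip against the end stop, where it cannot roll back, then take the hand away. Only push it, do not lift or carry it, and leave the thin roller and the other things on the table where they are.

Things in the scene. Friction and masses are not known exactly. Their poses are not given: they have to be found in the camera images.
- roller_thick: Thick grey hard-plastic roller core, steel end discs, diameter 56, length 80 mm, 0.17 to 0.35 kg, loose, lying across gutter_a at its low lip (x = -69, z = 59 mm in gutter_a's axes). Origin: its middle, on the axis. Own y along the axis; x, z turn as it rolls. Slippery: a push of a few N rolls or slides it; let go, it rolls back to the lip from the slope, and down into the dip once past the crest.
- roller_thin: Thin grey hard-plastic roller core, steel end discs, diameter 38 mm, length 80 mm, at the low lip of gutter_b; it stays there. Origin: its middle, on its axis; own y along the axis.
- gutter_a: The gutter with the thick roller; it may stand at the left or the right. Fixed, aluminium on a timber base 208 x 104 mm. Origin: centre of the underside; x = level direction up the gutter (low lip to end stop), y across, z up. Floor 90 mm wide between flanges 10 mm high. At the top a vertical rubber-faced stop at x = 86 mm, its top 68 mm above the origin.
- gutter_b: The gutter with the thin roller, of the same build. Fixed, aluminium on a timber base 208 x 104 mm. Origin: centre of the underside; x = level direction up the gutter (low lip to end stop), y across, z up. Floor 90 mm wide between flanges 10 mm high. At the top a vertical rubber-faced stop at x = 86 mm, its top 68 mm above the origin.
- low_corner (a point): Middle of the low end of gutter_a's floor, where the floor meets the lip (6 mm thick, 12 mm above the floor): x = -88 mm, z = 28 mm in gutter_a's axes. From here the floor rises at 0.12 rad to the crest.
- crest (a point): Middle of the crest line of gutter_a's floor: x = 31 mm, z = 42 mm in gutter_a's axes. Beyond it the floor drops at 0.25 rad to the stop, 55 mm farther on: this dip is the parking place.
- parking_place (a point): Where the thick roller's middle lies when it is parked in the dip against the stop of gutter_a: x = 58 mm, y = 0, z = 64 mm in gutter_a's axes.
- sanding_block: Bystander: brown cork sanding block 42 x 72 x 30 mm, near edge of the table. Origin: centre of the underside.
- ink_tin_red: Bystander: round ink tin with a red spot on its lid, 70 mm across, 40 mm high, near edge. Origin: centre of the underside.
- ink_tin_black: Bystander: round ink tin with a black spot on its lid, 78 mm across, 44 mm high, near edge. Origin: centre of the underside.
- gouge_c: Bystander: lino gouge with a wooden mushroom handle, 137 x 25 x 25 mm, at the left. Origin: centre of the underside.
- paint_tube_1: Bystander: paint tube 118 x 32 x 24 mm, on the glass palette behind the gutters. Origin: centre of the underside.
- masking_tape: Bystander: roll of masking tape lying flat, 96 mm across, 25 mm high, on the glass palette behind the gutters. Origin: centre of the underside.
- eraser: Bystander: eraser 21 x 45 x 13 mm, on the glass palette behind the gutters. Origin: centre of the underside.

How it is judged:
By the outcome, as a careful person would: the job done as asked, in the order asked, and still so for the second after the job is handed in, with the robot touching nothing.
It also fails if it takes over 32 s, if anything falls off the work surface, if the arm or the gripper's body presses on something with over 40 N, if the wrist force passes 120 N, or if a joint passes its speed limit or range.

## Working session

There is one attempt and no reset: what is moved stays moved. The work goes in short steps, Python scripts to look and compute and a tool call to move; the robot and the scene stay as the last step left them, time stands still between calls to the robot, and variables do not carry over. Pictures are saved under pics/ and viewed, about 8 in all and at most 12, crops included, and the job is handed in when it is done.

Besides the shell and the picture viewer there is one more tool, called after "Request:" as name(argument=value, ...), one argument or row to a line, values as JSON. move_arm: Moves the arm, as the interface text tells. Its arguments: {"type":"object","properties":{"moves":{"type":"string"},"grip":{"type":"number"},"grip_force":{"type":"number"}},"required":["moves"]}

```bash
mkdir -p pics
cat > h.py <<'E'
import numpy as np, cv2
from workcell import bot
from scipy.spatial.transform import Rotation as Ro
def Rcam(p):
    a=np.array(p["attitude"],float)
    if a.shape==(3,3): return a
    return Ro.from_euler('xyz',a).as_matrix() if a.size==3 else Ro.from_quat(a).as_matrix()
def ray(p,uv):
    n=cv2.undistortPoints(np.array([[uv]],float),np.array(p["K"]),np.array(p["dist"],float))[0,0]
    return Rcam(p)@np.array([n[0],-n[1],-1.])
def at_z(p,uv,z):
    d=ray(p,uv);e=np.array(p["eye"]);return e+d*(z-e[2])/d[2]
def at_depth(p,uv):
    u,v=int(round(uv[0])),int(round(uv[1]))
    w=p["z_map"][max(0,v-2):v+3,max(0,u-2):u+3];w=w[w>0]
    return np.array(p["eye"])+ray(p,uv)*np.median(w) if w.size else None
def save(p,n): cv2.imwrite('pics/'+n,cv2.cvtColor(p["frame"],cv2.COLOR_RGB2BGR))
E
python3 - <<'E'
from h import *
np.set_printoptions(precision=4,suppress=True)
print(bot.observe())
for c in("scene","top"):
    p=bot.grab_frame(c);save(p,c+'0.png');print(c,p["eye"],p["attitude"])
    for l in("roller_thick","roller_thin","low_corner","crest","parking_place","gutter_a"):
        for r in bot.pinpoint(p,l)[:2]: print(l,np.round(r["at"]),round(r["conf"],2),at_depth(p,r["at"]))
E
```

```text
{'clock': 0.0, 'qpos': array([-1.3612,  0.522 , -0.0363,  1.6   ,  0.0212,  1.0211, -0.1128]), 'qd': array([ 0.0016,  0.0009,  0.0008,  0.0006,  0.0003,  0.0006, -0.0005]), 'joint_efforts': array([  0.0053, -92.7113,   1.9832, -36.9915,   0.0182,   0.0086,
        -0.0001]), 'position': array([0.1726, 0.6004, 0.2307]), 'tool_rot': array([-3.1405,  0.0001,  2.8618]), 'force': array([ 0.2622, -0.55  , -0.0505]), 'moment': array([ 0.0379,  0.0547, -0.0134]), 'grip_width': 0.08550363910100733}
scene [ 0.2739 -0.5452  0.9459] [ 0.6618 -0.0099 -0.4514]
roller_thick [314. 303.] 0.86 [ 0.5307 -0.2169  0.0868]
roller_thin [260. 203.] 0.73 [0.5469 0.126  0.0585]
low_corner [316. 317.] 0.97 [ 0.525  -0.2379  0.0572]
crest [300. 273.] 0.81 [ 0.5503 -0.1139  0.0432]
parking_place [296. 261.] 0.7 [ 0.5604 -0.0738  0.034 ]
gutter_a [305. 290.] 0.77 [ 0.5408 -0.158   0.0375]
gutter_a [241. 200.] 0.76 [0.5101 0.1758 0.0354]
top [0.4204 0.1039 1.0497] [ 0.1783 -0.0322 -1.552 ]
roller_thick [319. 290.] 0.47 [ 0.4113 -0.0225  0.0288]
roller_thin [252. 237.] 0.83 [0.528  0.1368 0.0661]
roller_thin [369. 234.] 0.29 [ 0.5443 -0.1381  0.0394]
crest [360. 229.] 0.62 [ 0.556  -0.1167  0.0415]
parking_place [351. 223.] 0.77 [ 0.5694 -0.0968  0.0368]
gutter_a [222. 235.] 0.92 [0.5352 0.2086 0.0369]
gutter_a [366. 234.] 0.61 [ 0.5446 -0.1319  0.04  ]
```

View pics/scene0.png

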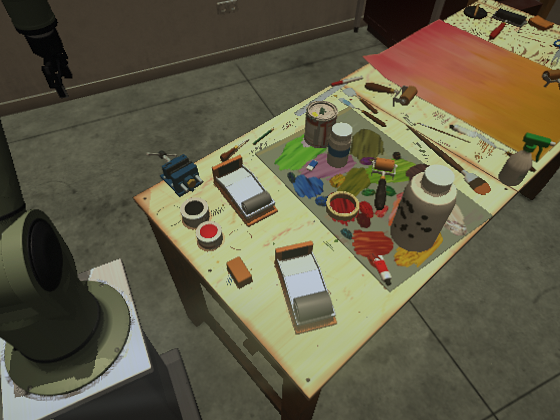

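View pics/top0.png

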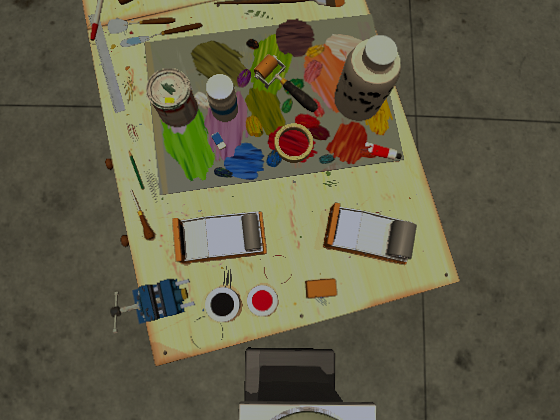

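The views show the thick roller in the right gutter (scene about 314,303; top about 402,240). Its low end is toward -y and the stop toward +y. Next I'll fit the gutter's pose from depth.

Run:
```python
from h import *
np.set_printoptions(precision=4,suppress=True)
P=[]
for c in("scene","top"):
    p=bot.grab_frame(c)
    v,u=np.mgrid[0:420,0:560]
    n=cv2.undistortPoints(np.stack([u,v],-1).reshape(-1,1,2).astype(float),np.array(p["K"]),np.array(p["dist"],float))[:,0]
    d=p["z_map"].ravel()
    W=np.array(p["eye"])+(np.c_[n[:,0],-n[:,1],-np.ones(len(n))]*d[:,None])@Rcam(p).T
    W=W[d>0]
    m=(W[:,0]>.44)&(W[:,0]<.66)&(W[:,1]<-.0)&(W[:,1]>-.32)&(W[:,2]>.018)&(W[:,2]<.13)
    Q=W[m]
    r=cv2.minAreaRect(Q[:,:2].astype(np.float32)*1000);print(c,len(Q),r)
    (cx,cy),(w,h),a=r
    a=np.radians(a if w>h else a+90)
    ex=np.array([np.cos(a),np.sin(a)]); ex=ex if ex[1]>0 else -ex
    o=np.array([cx,cy])/1000
    L=np.c_[(Q[:,:2]-o)@ex,(Q[:,:2]-o)@np.array([-ex[1],ex[0]]),Q[:,2]]
    print('yaw',np.arctan2(ex[1],ex[0]))
    for x in np.arange(-.11,.11,.01):
        k=L[abs(L[:,0]-x)<.005]
        if len(k): print(round(x,3),len(k),k[:,1].min(),k[:,1].max(),np.median(k[:,2]),k[:,2].max())
    for l,z in(("low_corner",.028),("crest",.042),("parking_place",.064),("roller_thick",.059)):
        for s in bot.pinpoint(p,l)[:1]: print(l,s["at"],round(s["conf"],2),at_z(p,s["at"],z))
    t=L[L[:,2]>.07]; print('top of roller/stop',[ (g.mean(0),len(g)) for g in (t[t[:,0]<.03],t[t[:,0]>.03]) if len(g)])
```

```text
scene 3159 ((545.796630859375, -141.19236755371094), (202.7786102294922, 99.14691162109375), 78.95659637451172)
yaw 1.3780525729034474
-0.1 309 -0.0486532086371535 0.04552765139485644 0.05826765027323755 0.07921846544619637
-0.09 247 -0.04873157041242687 0.04709132014388779 0.07760033452929416 0.08641549312780461
-0.08 198 -0.04887917039606549 0.04699348296121837 0.08458943313387896 0.0905715881831326
-0.07 165 -0.04865085606735352 0.04704375953306895 0.08664790917746523 0.0910203480915972
-0.06 142 -0.03807400368333028 0.0471311768950606 0.08489241125207897 0.08971665216736424
-0.05 77 -0.038196935306956045 0.04656122931363774 0.07864747916472059 0.08424627463156753
-0.04 16 -0.03303223742703387 0.04650050822352806 0.044528692470530096 0.07088646750228067
-0.03 74 -0.04957346287802304 0.046503182223494935 0.03744407670311439 0.05019464266306872
-0.02 150 -0.04826732497018646 0.04696125286747528 0.03760456262263545 0.05198736991369002
-0.01 163 -0.04874109607523991 0.0468507785575184 0.03918561532964171 0.05144944436043153
-0.0 146 -0.04880315291854831 0.04673764523087201 0.040633418
[... 2878 characters left out ...]
32437 0.047518771212351846 0.033658482555991576 0.04962636162186551
0.07 178 -0.04890694541184798 0.04734044032561543 0.030721155995198646 0.043572558383325743
0.08 88 -0.04755518864760364 0.04736238239141584 0.06282995926389617 0.07008733782132515
0.09 189 -0.04953643056615172 0.049536380979383225 0.06729763300054059 0.07194680463517233
0.1 165 -0.04790742997865634 0.048994054439559016 0.06085714914935403 0.07057845518115635
crest [359.5, 230.1] 0.85 [ 0.553  -0.1156  0.042 ]
parking_place [352.5, 224.5] 0.6 [ 0.5629 -0.0946  0.064 ]
roller_thick [399.6, 238.8] 0.9 [ 0.5324 -0.2061  0.059 ]
top of roller/stop [(array([-0.0693,  0.0042,  0.0812]), 777), (array([0.0909, 0.0161, 0.0708]), 13)]
```

Request:
move_arm(
  moves="-38 -20 0 0.12; -76 -41 0 0.24; -113 -61 0 0.36; -151 -82 0 0.48; -189 -102 0 0.6; -227 -123 0 0.72; -265 -143 0 0.84; -302 -164 0 0.96; -340 -184 0 1.08; -378 -205 0 1.2",
  grip=0.4,
)

```text
clock: 2.03
position: [0.471, 0.3071, 0.2316]
tool_rot: [3.141, -0.0, 1.656]
force: [1.0, 1.2, -0.2]
grip_width: 0.0344
```

```bash
cat > g.py <<'E'
from h import *
import sys
np.set_printoptions(precision=4,suppress=True)
O=np.array([.5465,-.141]);Y=1.380
def rep(lx=None,ly=0,z=None):
    s=bot.observe();p=s["position"];y=s["tool_rot"][2]
    ex=np.array([np.cos(Y),np.sin(Y)]);ey=np.array([-ex[1],ex[0]])
    print('t',s["clock"],'pos',p,'rot',s["tool_rot"],'F',s["force"],'w',s["grip_width"],'q',s["qpos"],'local',(p[:2]-O)@ex,(p[:2]-O)@ey)
    if lx is not None:
        d=np.r_[O+lx*ex+ly*ey,z]-p
        print('shift mm',Ro.from_euler('xyz',s["tool_rot"]).inv().apply(d)*1000,'yaw',(y-Y+np.pi)%(2*np.pi)-np.pi)
if __name__=="__main__": rep(*map(float,sys.argv[1:]))
E
python3 g.py -0.15 0 0.20
```

```text
t 2.0333 pos [0.471  0.3071 0.2316] rot [ 3.1411 -0.0005  1.6561] F [ 0.9952  1.1991 -0.2178] w 0.034414569740226233 q [-0.9212  0.439   0.3272  1.782  -0.1693  0.9473 -0.4386] local 0.4256817891838889 0.15907519449508706
shift mm [-597.2585   -3.894    31.3453] yaw 0.27609105546799473
```

Request:
move_arm(
  moves="-40 0 0 0.1; -80 0 0 0.2; -120 0 0 0.27; -160 -1 0 0.27; -200 -1 0 0.27; -240 -2 0 0.27; -280 -2 0 0.27; -320 -3 0 0.27; -360 -3 0 0.27; -400 -4 0 0.27",
)

```text
clock: 2.87
position: [0.5021, -0.0919, 0.2316]
tool_rot: [3.141, -0.0, 1.392]
force: [1.5, 0.2, -0.4]
grip_width: 0.034
```

```bash
python3 g.py -0.15 0 0.10
```

```text
t 2.8667 pos [ 0.5021 -0.0919  0.2316] rot [ 3.141  -0.0003  1.3921] F [ 1.4785  0.1671 -0.408 ] w 0.03398568084677828 q [-0.3106  0.3739  0.49    1.917  -0.2212  0.9027  0.1099] local 0.03980706607286758 0.05290243696221433
shift mm [-190.4738   50.5229  131.5429] yaw 0.012102001247975558
```

Request:
move_arm(
  moves="-36 10 0 0.012; -72 20 0 0.012; -108 30 0 0.012; -144 40 0 0.012; -180 48 0 0.012; -190 50 20 0.012; -190 50 55 0.012; -190 50 95 0.012; -190 50 132 0.012; -190 50 132 0.012",
)

```text
clock: 3.7
position: [0.5146, -0.2842, 0.0934]
tool_rot: [-3.133, -0.002, 1.38]
force: [-1.2, 0.5, -0.1]
grip_width: 0.0342
```

```bash
python3 g.py -0.12 0 0.052
python3 - <<'E'
from h import *
p=bot.grab_frame("scene");q=bot.grab_frame("top")
a=cv2.resize(p["frame"][190:390,210:430],None,fx=2.7,fy=2.7);b=cv2.resize(q["frame"][170:300,300:500],None,fx=2,fy=2)
cv2.imwrite('pics/s1.png',a[...,::-1])
E
```

```text
t 3.7 pos [ 0.5146 -0.2842  0.0934] rot [-3.1333 -0.0019  1.3799] F [-1.2375  0.5172 -0.0951] w 0.034240828295459096 q [ 0.1299  0.688   0.4025  1.8168 -0.3846  0.7235  0.5535] local -0.1466341539479806 0.00412059196590513
shift mm [26.5568  4.4647 41.4632] yaw -6.343063853142539e-05
```

View pics/s1.png

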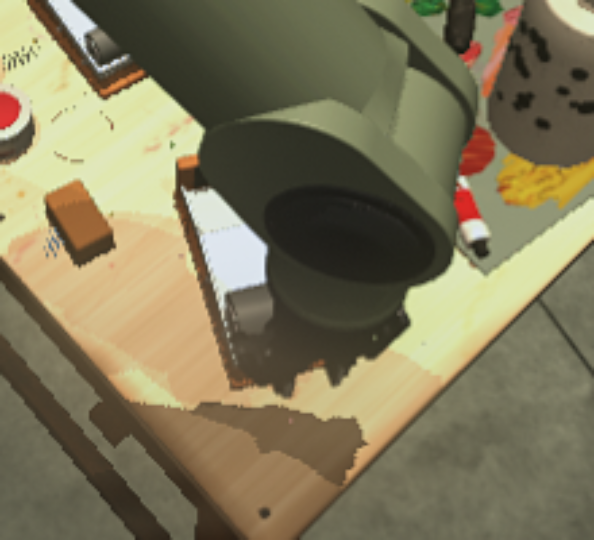

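Request:
move_arm(
  moves="0 4 20 0; 0 4 40 0; 0 4 45 0; 0 4 45 0; 5 4 45 0; 10 4 45 0; 15 4 45 0; 20 4 45 0; 25 4 45 0; 30 4 45 0",
)

```text
clock: 4.63
position: [0.5275, -0.2565, 0.0546]
tool_rot: [3.141, -0.0, 1.38]
force: [0.1, 0.2, 0.3]
grip_width: 0.0342
```

```bash
python3 g.py -0.06 0 0.049
```

```text
t 4.6333 pos [ 0.5275 -0.2565  0.0546] rot [ 3.1412 -0.      1.3801] F [0.1438 0.2395 0.31  ] w 0.034159290996181264 q [ 0.0992  0.7402  0.3698  1.8419 -0.4223  0.6372  0.5337] local -0.11705391294783621 -0.003209882489027826
shift mm [57.0541 -3.206   5.6357] yaw 0.00010686643501767179
```

Request:
move_arm(
  moves="3 -2 4 0; 8 -3 4 0; 14 -3 4 0; 20 -3 4 0; 26 -3 4 0; 32 -3 4 0; 38 -3 4 0; 44 -3 4 0; 50 -3 4 0; 56 -3 4 0",
)

```text
clock: 5.47
position: [0.535, -0.2011, 0.0503]
tool_rot: [3.142, 0.0, 1.38]
force: [-0.4, -0.9, 0.3]
grip_width: 0.0339
```

```bash
python3 g.py 0 0 0.052
python3 - <<'E'
from h import *
p=bot.grab_frame("scene")
cv2.imwrite('pics/s2.png',cv2.resize(p["frame"][190:390,210:430],None,fx=2.7,fy=2.7)[...,::-1])
E
```

```text
t 5.4667 pos [ 0.535  -0.2011  0.0503] rot [3.1415 0.     1.3798] F [-0.4257 -0.9278  0.2656] w 0.03393967484450979 q [-0.0011  0.7313  0.3709  1.8834 -0.438   0.6073  0.4569] local -0.06115734634230535 -7.106530053428277e-05
shift mm [61.1573 -0.0812 -1.6716] yaw -0.00016749971047946843
```

View pics/s2.png

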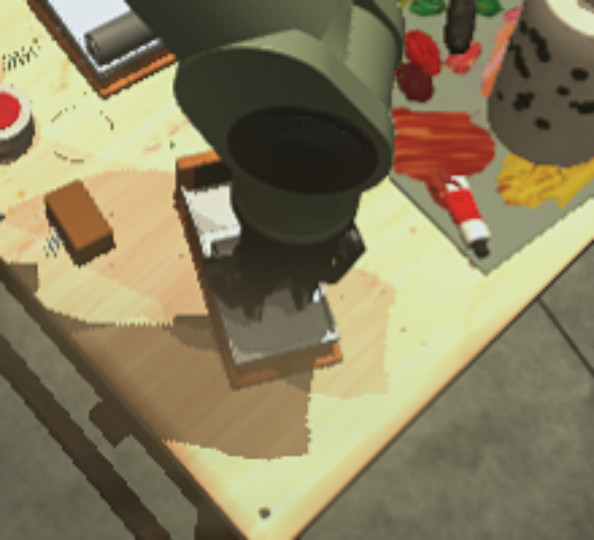

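The roller has left the lip and is ahead of the fingertips, with a contact force of about 1 N. I'll keep pushing over the crest.

Request:
move_arm(
  moves="6 0 0 0; 12 0 -1 0; 18 0 -1 0; 24 0 -2 0; 30 0 -2 0; 36 0 -3 0; 42 0 -3 0; 48 0 -3 0; 54 0 -3 0; 60 0 -3 0",
)

```text
clock: 6.35
position: [0.5463, -0.1421, 0.0533]
tool_rot: [-3.142, -0.0, 1.38]
force: [-0.6, -0.1, -0.9]
grip_width: 0.034
```

Request:
move_arm(
  moves="3 0 0 0; 6 0 0 0; 8 0 0 0; 8 0 0 0; 8 0 0 0; 8 0 0 0; 8 0 0 0; 8 0 0 0; 8 0 0 0; 8 0 0 0",
)

```text
clock: 7.18
position: [0.5477, -0.135, 0.0533]
tool_rot: [3.142, 0.0, 1.38]
force: [0.4, 0.1, 0.4]
grip_width: 0.0343
```

```bash
python3 g.py -0.01 0 0.2
python3 - <<'E'
from h import *
p=bot.grab_frame("scene")
cv2.imwrite('pics/s3.png',cv2.resize(p["frame"][190:390,210:430],None,fx=2.7,fy=2.7)[...,::-1])
E
```

```text
t 7.1833 pos [ 0.5477 -0.135   0.0533] rot [3.1416 0.     1.3796] F [0.374  0.0869 0.4063] w 0.03425307127262765 q [-0.1305  0.7206  0.3834  1.9027 -0.45    0.6034  0.3512] local 0.006118234442113665 -7.755201558444991e-05
shift mm [ -16.1214   -0.0692 -146.6969] yaw -0.00039073548649737333
```

View pics/s3.png

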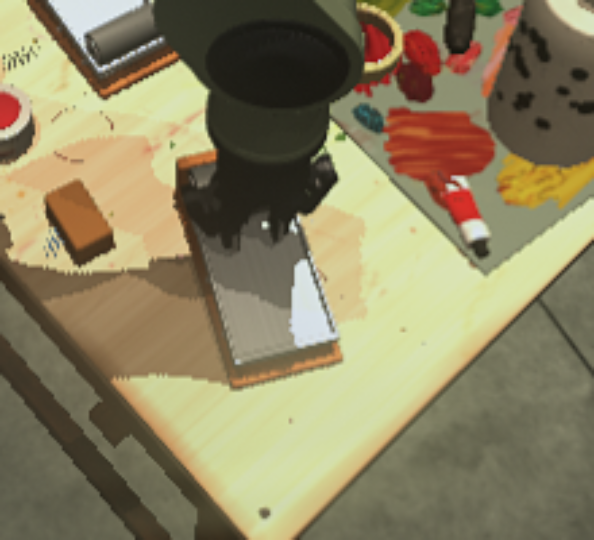

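Contact force is now near zero, so the roller has rolled ahead into the dip. I'll back off, raise the hand, and move it clear of the view.

Request:
move_arm(
  moves="-6 0 0 0; -14 0 -1 0; -20 0 -8 0; -22 0 -25 0; -22 0 -55 0; -22 0 -90 0; -22 0 -125 0; -40 0 -150 0; -75 0 -160 0; -110 0 -160 0",
)

```text
clock: 8.07
position: [0.5276, -0.2444, 0.2168]
tool_rot: [3.137, 0.0, 1.381]
force: [0.8, 0.5, -0.8]
grip_width: 0.0345
```

Request:
move_arm(
  moves="-30 0 0 0; -60 0 0 0; -90 0 0 0; -100 0 0 0; -100 0 0 0; -100 0 0 0; -100 0 0 0; -100 0 0 0; -100 0 0 0; -100 0 0 0",
)

```text
clock: 8.9
position: [0.5082, -0.3403, 0.2134]
tool_rot: [3.142, -0.0, 1.381]
force: [-0.4, 0.1, 0.0]
grip_width: 0.0342
```

Run:
```python
from h import *
from g import O,Y,rep
rep()
p=bot.grab_frame("scene");t=bot.grab_frame("top")
a=cv2.resize(p["frame"][150:350,190:410],(400,364));b=cv2.resize(t["frame"][190:330,180:440],(400,215))
cv2.imwrite('pics/s4.png',np.vstack([a,b])[...,::-1])
ex=np.array([np.cos(Y),np.sin(Y)]);ey=np.array([-ex[1],ex[0]])
for q in(p,t):
    for r in bot.pinpoint(q,"roller_thick")[:2]:
        w=at_z(q,r["at"],.064);print(r,(w[:2]-O)@ex,(w[:2]-O)@ey)
```

```text
t 8.9 pos [ 0.5082 -0.3403  0.2134] rot [ 3.1415 -0.0002  1.3809] F [-0.3882  0.0676  0.0069] w 0.03420179514309054 q [ 0.1472  0.5738  0.5205  1.6758 -0.3311  0.9809  0.5949] local -0.202976588387882 -0.00021973124428495996
{'at': [299.8, 261.0], 'conf': 0.65} 0.049046537479640405 -0.0032654865905494615
```

View pics/s4.png

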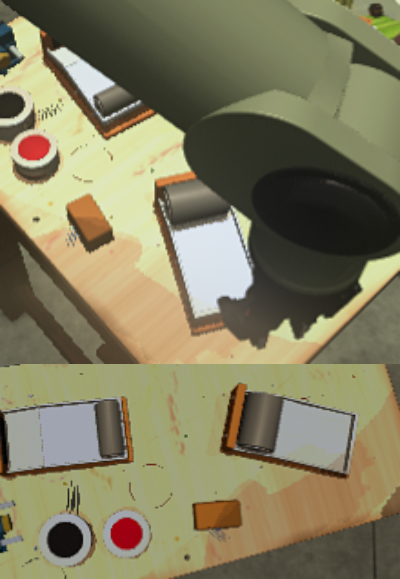

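Both views show the roller against the stop in the dip, the hand clear, and everything else in its place.

```bash
python3 -c "
from workcell import bot
print(bot.job_done())"
```

```text
the job is handed in; nothing more can be done
None
```

I pushed the thick roller up the right-hand gutter and over the crest with half-open fingertips, then took the hand away and handed the job in. It was never gripped or lifted, and the clock read 8.9 s.

- **Roller:** both cameras' last pictures show it in the dip against the stop. Contact force had dropped to about 0 before I backed off, and the highest reading at the end of any move was about 2 N.
- **Other things:** the thin roller, sanding block and both tins look unmoved. The last views did not take in the gouge and the palette items; the arm only passed high over that side of the table.
- **Disagreement:** the network put the roller's middle at x = 49 mm in the scene view, 9 mm short of the nominal 58 mm. The arm partly hid it there. In the top view, which showed it fully, the network found nothing, so I relied on the pictures.

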